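# Unclip the blue reagent cartridge from the lab rail

### The arm

A 6-joint arm with a two-finger parallel gripper is mounted at the origin on the work surface. World frame = base frame: x ahead of the robot, y to its left, z up, the work surface at z = 0. Lengths are in m, angles in rad, forces in N, time in s.
With the tool pointing down it reaches from about 0.275 to 0.825 m from the base axis. Payload 4.9 kg.
Tool frame: the origin (TCP) lies midway between the tips of the shut fingers; the grasp point (between the pads) lies 19 mm behind it (bot.grip_depth is the distance from the TCP to the grasp point, in m); z points along the fingers, y is the line along which they close (so a half turn about z gives the same grasp; the last joint's range is limited). The gripper opens to 85 mm and grips with 20 to 120 N. Pads are 22 mm wide; open, the fingers measure 114 mm over their backs; the gripper's body (76 mm by 85 mm) begins 54 mm behind the grasp point. The pads swing forward as they close: fully open they stand 13 mm farther back than shut.
Start: joints at [-0.134, 0.326, -0.193, 1.052, 0, 1.437], TCP at [0.55, 0, 0.231] pointing down, gripper open.
Joint ranges: [-2.65, 2.65], [-0.97, 1.79], [-1.3, 1.35], [-1.93, 2.1], [-1.47, 1.37], [-3.14, 3.14]. Speed limits (rad/s): [2.57, 2.57, 3.14, 3.14, 3.14, 3.14].

### API

Orientations are given as a unit quaternion [w, x, y, z].
In Python, from cell import bot gives the robot as it stands. Calls block until the motion is done:
- bot.move_pose(position, orientation): joint-space move of the TCP to a pose.
- bot.move_linear(position, speed=0.15, rotation=None, until_force=None): straight line of the TCP; rotation=None keeps the orientation; speed is the mean speed in m/s. With until_force (N) it stops when the force on the tool has changed by that much, and returns True; else False.
- bot.goto_joints(angles): joint-space move.
- bot.set_gripper(opening, grasp_force=None): opening from 0.0 (shut) to 1.0 (fully open); grasp_force is the grip in N (None keeps the last); returns when the fingers have stopped.
- bot.wait(seconds).
- bot.solve_ik(position, orientation): joint angles nearest the present ones, or None.
- bot.camera(name): name is "scene" or "side" or "wrist"; returns the picture (480x640x3 uint8, red, green, blue); there is no depth.
- bot.calibration(name): a dict with "mtx" (3x3 intrinsics, pixels), "extrinsics" (4x4, takes a point from world to camera coordinates); the wrist camera has in their place "hand_eye" (4x4, takes a point from camera to tool coordinates, whose origin is the TCP and whose axes are the flange's). Camera axes: x right, y down, z forward; pixel columns grow to the right and rows downward; lengths in m; the calibration is good to about 2 mm. A picture is of the moment at which its call begins: read the wrist's pose just before it. calibration takes no time and is no camera call.
A pose or a line that the arm cannot do raises bot.PlanningError and nothing moves.
- bot.close_job(): hands the job in; it is judged then, once.
Trained networks look in the newest picture that a camera, given by its name, has taken for a name from the list of things; names that differ only in an ending like _2 or _b are one class to them, and where a whole thing is asked for, a point or a joint stands for the part that bears it (a point fixed in the world has none). Each returns a list of dicts, best first, with "confidence" (0 to 1); they miss things now and then, are a little off and sometimes report something else, mostly with a low value. They report only what shows in the picture. A call takes as long as a camera call. They do not tell look-alikes from the thing itself.
- bot.search_frame(camera, thing): "bbox" ([left, top, width, height] in pixels, round what is visible of it).
Readings, each from a call of its own:
- bot.read_clock(): time.
- bot.read_joint_positions(): joint angles.
- bot.read_joint_vel(): joint speeds.
- bot.read_joint_efforts(): joint torques, N m.
- bot.read_position(): TCP position.
- bot.read_tool_rot(): TCP orientation.
- bot.read_ft_force(): force on the tool from outside, world axes, zero at the start.
- bot.read_moment(): the same for the moment, N m.
- bot.read_gripper_width(): opening from 0.0 (shut) to 1.0 (fully open).
- bot.read_finger_force(): force on a finger pad.
Only numpy, scipy, OpenCV 4.12 (cv2) and the standard library are available. Lean on these libraries where they do the work, as an engineer would, in place of code of your own. Each camera call takes 0.05 s, during which the arm holds its last target. There are 200 camera calls.

### The job

Lift the reagent cartridge with the blue cap off the rail, pulling it straight up against its spring catch, and set it down gently, upright, in the white tray. Leave the red and the yellow cartridges clipped where they are on the rail.

Things in the scene. Friction and masses are not known exactly. Their poses are not given: they have to be found in the camera images.
- cart_blue: the one to take: white square bottle (46 mm, blue band, top 82 mm up) on a grey clip foot 48 (x) by 50 mm (y), with a round blue cap 36 mm across: grip the cap, which spans 88 to 120 mm above the origin. 120 mm tall, about 0.22 kg. Origin: centre of its underside, z up; y runs along the rail, x across it. Clipped on any of the rail's three stations; set down, it stands by itself on its two legs
- cart_red: bystander on the same rail: same shape, size and origin, red cap and band. The rail is a fixed bar 20 mm thick on a base plate 100 x 350 x 8 mm, its top 50 mm above the bench; each cartridge's two legs, 26 mm deep, straddle it, so a seated origin is 24 mm above the bench. Stations are 105 mm apart, between stops 6 mm high; the rail's place and yaw vary
- cart_yellow: bystander on the same rail: same shape, size and origin, yellow cap and band. Every cartridge is held by sprung balls in the rail's two faces, above beads inside its legs: a straight pull up of about 10 to 18 N snaps it free within the first 10 mm, and it is clear of rail and stops once raised 35 mm
- tray: open white tray, 200 mm (x) by 170 mm (y), 30 mm high, walls and floor 5 mm thick, fixed to the bench. Origin: centre of its underside, z up; its inner floor is 5 mm above the origin. It lies to one side of the robot's x axis, the rail to the other
There are look-alikes about, which are no part of the job. What is shaped like the cart_blue but green is not meant.

How it is judged:
On the way:
1. the blue cartridge is lifted clear of the rail (height (world z) of cart_blue above 0.052 m), for 0.1 s.
At the end, for the whole second after the job is handed in: the blue cartridge stands at rest on the tray's floor, anywhere inside the tray, within 10 degrees of upright, released; the red and yellow cartridges are still seated on the rail, within 8 mm of where they started (x of cart_blue in the frame of tray between -0.085 and 0.085 m and y of cart_blue in the frame of tray between -0.07 and 0.07 m and z of cart_blue in the frame of tray below 0.012 m and angle between cart_blue's own z axis and vertical below 0.17 rad and linear speed of cart_blue below 0.02 m/s and distance of each of cart_red, cart_yellow from where it was at the start of the episode below 0.008 m); the robot touches nothing.
It fails at once if the red or the yellow cartridge is pulled off or shifted by more than 15 mm (distance of any of cart_red, cart_yellow from where it was at the start of the episode above 0.015 m).
It fails at once if the blue cartridge is dropped or thrown (moves faster than 0.7 m/s out of the fingers, a fall of some 25 mm) (linear speed of cart_blue above 0.7 m/s and contact force between the fingers and cart_blue below 0.1 N).
It also fails if it takes over 38 s, if anything falls off the work surface, if the arm or the gripper's body presses on something with over 40 N, if the wrist force passes 120 N, or if a joint passes its speed limit or range.

## Working session

There is one attempt and no reset: what is moved stays moved. The work goes in short steps, each a Python script; the robot and the scene stay as the last script left them, time stands still between calls to the robot, and variables do not carry over. Pictures are saved under pics/ and viewed, at most 10 in all, crops included, and the job is handed in when it is done.

```bash
mkdir -p pics; python3 - <<'E'
from cell import bot
import cv2
for c in("scene","side"):
    im=bot.camera(c); cv2.imwrite(f"pics/{c}0.png",im[:,:,::-1])
    for t in("cart_blue","cart_red","cart_yellow","tray"):
        print(c,t,[(d["bbox"],round(d["confidence"],2)) for d in bot.search_frame(c,t)])
    k=bot.calibration(c);print(k["mtx"],k["extrinsics"])
print(bot.calibration("wrist"),bot.read_tool_rot(),bot.read_clock())
E
```

```text
scene cart_blue [([273.2, 272.5, 36.6, 64.9], 0.86), ([390.6, 191.1, 37.9, 57.8], 0.76), ([353.6, 218.3, 41.7, 64.7], 0.68), ([345.0, 305.2, 34.1, 60.2], 0.57)]
scene cart_red [([447.6, 290.5, 46.2, 64.8], 0.8)]
scene cart_yellow [([397.9, 252.5, 43.7, 63.8], 0.88)]
scene tray [([202.7, 164.3, 114.6, 93.9], 0.56)]
[[501.54401424   0.         326.64301858]
 [  0.         501.54401424 237.01217969]
 [  0.           0.           1.        ]] [[-0.66872639  0.74337098  0.01430365  0.33555772]
 [ 0.55018168  0.50769281 -0.66298426 -0.2366185 ]
 [-0.50010512 -0.43548547 -0.74849667  1.25878257]
 [ 0.          0.          0.          1.        ]]
side cart_blue [([262.6, 164.0, 35.2, 67.3], 0.89), ([344.9, 154.1, 32.1, 62.3], 0.58), ([210.7, 200.3, 34.6, 74.1], 0.57)]
side cart_red []
side cart_yellow [([236.0, 142.9, 31.7, 63.8], 0.59)]
side tray [([323.9, 241.2, 142.4, 120.0], 0.82)]
[[529.49815878   0.         319.15476002]
 [  0.         529.49815878 237.39587673]
 [  0.           0.           1.        ]] [[ 0.75508976 -0.65561663  0.00250722 -0.37240725]
 [-0.4054963  -0.47001822 -0.78399976  0.22689035]
 [ 0.51518172  0.59097353 -0.62075606  0.74534113]
 [ 0.          0.          0.          1.        ]]
{'mtx': array([[361.38591004,   0.        , 323.77824508],
       [  0.        , 361.38591004, 242.74046031],
       [  0.        ,   0.        ,   1.        ]]), 'hand_eye': array([[-1.91886861e-04, -9.57457307e-01, -2.88574891e-01,
         7.34620188e-02],
       [ 9.99999858e-01, -4.05367689e-05, -5.30450198e-04,
         7.33423799e-04],
       [ 4.96185525e-04, -2.88574952e-01,  9.57457180e-01,
        -1.43888102e-01],
       [ 0.00000000e+00,  0.00000000e+00,  0.00000000e+00,
         1.00000000e+00]])} [-1.58948475e-05  7.07099207e-01  7.07114354e-01 -4.90389076e-05] 0.5
```

View pics/scene0.png

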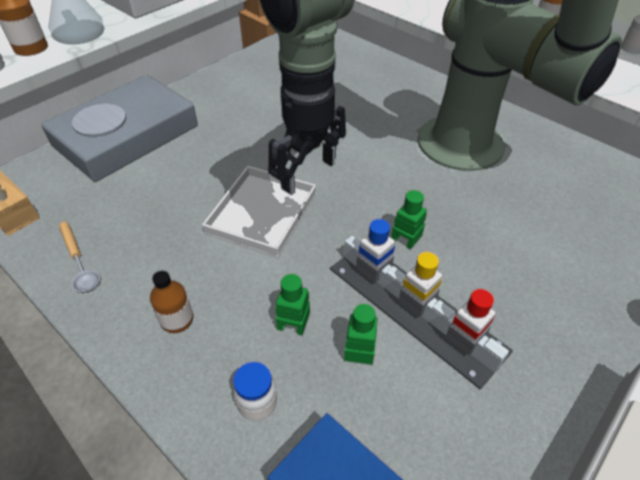

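View pics/side0.png

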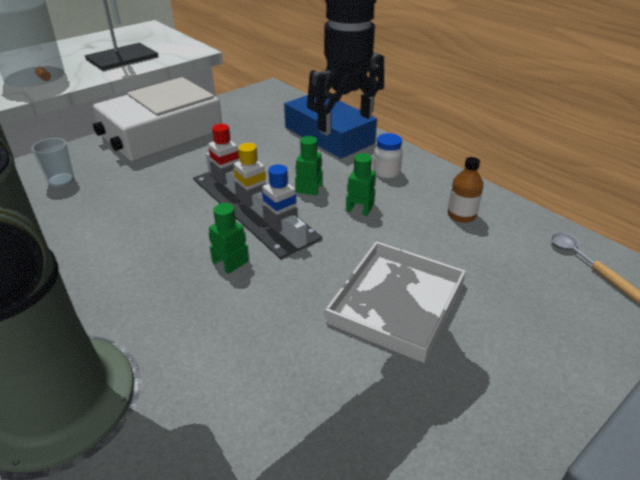

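Blue-cap candidates in the scene picture: the white bottle with blue cap and band at the end of the rail (376,250), the blue-lidded jar (254,390), the green look-alikes (410,218), (292,304) and (362,334), and the blue box (335,450). I choose the bottle at (376,250), which is at (279,195) in the side picture. It is white with a blue band and clipped on the rail beside yellow (422,283) and red (473,320).

```bash
cat > h.py <<'E'
import numpy as np,cv2
HUE={"blue":(105,130),"yellow":(20,32),"red":(0,6)}
def blob(im,col,box):
    x,y,w,h=box; s=cv2.cvtColor(im[y:y+h,x:x+w],cv2.COLOR_RGB2HSV)
    lo,hi=HUE[col]; m=cv2.inRange(s,(lo,150,70),(hi,255,255))
    n,_,st,c=cv2.connectedComponentsWithStats(m)
    i=1+np.argmax(st[1:,4]); return c[i]+[x,y],st[i]+np.array([x,y,0,0,0])
def ray(k,E,p):
    R,t=E[:3,:3],E[:3,3]; d=R.T@np.linalg.inv(k)@[p[0],p[1],1]; return -R.T@t,d
def at_z(k,E,p,z):
    o,d=ray(k,E,p); return o+d*(z-o[2])/d[2]
E
python3 - <<'E'
import cv2,numpy as np
from h import *
from cell import bot
im={c:cv2.imread(f"pics/{c}0.png")[:,:,::-1].copy() for c in("scene","side")}
K={c:bot.calibration(c) for c in im}
P={c:K[c]["mtx"]@K[c]["extrinsics"][:3] for c in im}
B={"scene":{"blue":(360,215,40,32),"yellow":(410,248,35,30),"red":(462,285,36,32)},
   "side":{"blue":(265,160,28,28),"yellow":(235,140,28,25),"red":(208,120,28,25)}}
for col in HUE:
    u={c:blob(im[c],col,B[c][col])[0] for c in im}
    X=cv2.triangulatePoints(P["scene"],P["side"],u["scene"],u["side"])[:,0]
    print(col,u,(X[:3]/X[3]).round(4))
# tray rim corners (z=.03), read off pictures
for c,ps in{"scene":[(249,169),(316,184),(278,250),(204,224)],"side":[(377,244),(465,269),(425,347),(327,311)]}.items():
    q=np.array([at_z(K[c]["mtx"],K[c]["extrinsics"],p,.03) for p in ps]);print(c,q.round(3).tolist(),q.mean(0).round(3))
cv2.imwrite("pics/crop.png",cv2.resize(im["scene"][200:340,320:520,::-1],None,fx=4,fy=4))
E
```

```text
blue {'scene': array([378.88861386, 230.96039604]), 'side': array([277.80926431, 175.65395095])} [0.4764 0.0973 0.1288]
yellow {'scene': array([426.33555556, 264.61111111]), 'side': array([247.30909091, 153.05757576])} [0.4822 0.2022 0.1288]
red {'scene': array([480.02906977, 302.67054264]), 'side': array([220.43083004, 132.73913043])} [0.4885 0.3077 0.1293]
scene [[0.449, -0.285, 0.03], [0.382, -0.139, 0.03], [0.572, -0.065, 0.03], [0.626, -0.225, 0.03]] [ 0.507 -0.179  0.03 ]
side [[0.564, -0.08, 0.03], [0.63, -0.227, 0.03], [0.444, -0.295, 0.03], [0.383, -0.146, 0.03]] [ 0.505 -0.187  0.03 ]
```

View pics/crop.png

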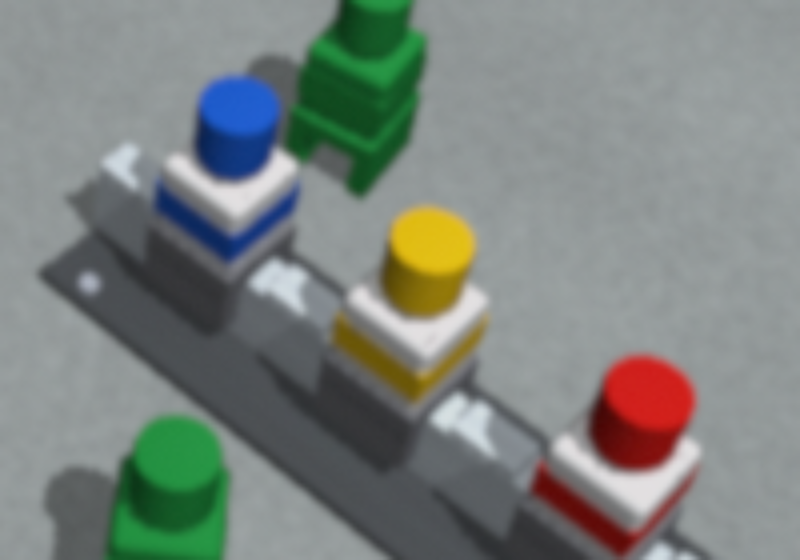

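The crop confirms the choice: a white bottle with blue band and cap on the rail's first station, and a green look-alike behind it that is not meant. The triangulated cap height (0.129) and spacing (105 mm) match the data. Next I go above it and look with the wrist camera.

```bash
python3 - <<'E'
import cv2,numpy as np
from h import *
from cell import bot
from scipy.spatial.transform import Rotation as R
q=[(R.from_euler('z',-.059)*R.from_euler('z',s)*R.from_quat([1,0,0,0])) for s in(0,np.pi)]
c=[]
for r in q:
    w=np.roll(r.as_quat(),1); j=bot.solve_ik([.476,.098,.22],w); print(w.round(4),None if j is None else np.round(j,2)); c.append((9 if j is None else abs(j[5]),list(w)))
w=min(c)[1]; np.save("w.npy",w)
bot.move_pose([.476,.098,.22],w)
p=bot.read_position();t=bot.read_tool_rot();im=bot.camera("wrist")
cv2.imwrite("pics/w1.png",im[:,:,::-1]);print(bot.search_frame("wrist","cart_blue"))
k=bot.calibration("wrist");T=np.eye(4);T[:3,:3]=R.from_quat(np.roll(t,-1)).as_matrix();T[:3,3]=p
E=np.linalg.inv(T@k["hand_eye"])
print(p,t,bot.read_clock())
X=E@[.4764,.0973,.144,1];u=k["mtx"]@X[:3];u=u[:2]/u[2];print("expected cap top",u)
b=blob(im,"blue",(0,0,640,480));print(b)
print("blob centre at z .144/.128",at_z(k["mtx"],E,b[0],.144),at_z(k["mtx"],E,b[0],.128))
E
```

```text
[ 0.      0.9996 -0.0295  0.    ] [ 0.05  0.22 -0.37  0.98  0.   -3.03]
[0.     0.0295 0.9996 0.    ] [ 0.05  0.22 -0.37  0.98  0.    0.11]
[{'bbox': [375.1, 302.7, 74.8, 118.0], 'confidence': 0.89}, {'bbox': [294.6, 191.4, 58.4, 86.5], 'confidence': 0.8}, {'bbox': [258.6, 334.3, 67.2, 87.1], 'confidence': 0.74}, {'bbox': [260.6, 15.0, 74.9, 93.8], 'confidence': 0.69}]
[0.47634972 0.0978539  0.22015774] [ 2.79674545e-04  2.99880609e-02  9.99550217e-01 -4.36131814e-05] 1.8083
expected cap top [323.02128466 252.64134693]
(array([323.89779006, 249.6937648 ]), array([ 297,  220,   54,   60, 2534]))
blob centre at z .144/.128 [0.47445128 0.09798033 0.144     ] [0.47961635 0.09768484 0.128     ]
```

View pics/w1.png

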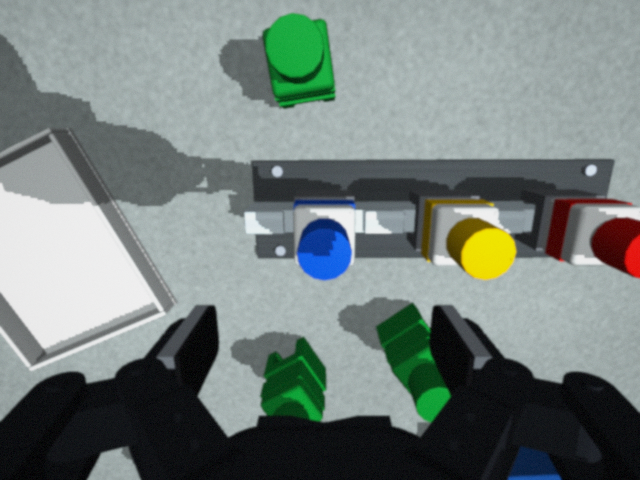

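The wrist view shows the blue cap at (324,250), midway between the fingers (190 and 450), with yellow (480,248) clear to its right. This agrees with triangulation within 2 mm, so I descend, grip and pull.

```bash
python3 - <<'E'
import cv2,numpy as np
from cell import bot
P=[.4765,.0978]
print("hit",bot.move_linear(P+[.112],speed=.08,until_force=8),bot.read_position())
bot.set_gripper(0,grasp_force=60)
print(bot.read_gripper_width(),bot.read_finger_force(),bot.read_ft_force(),bot.read_position())
bot.move_linear(P+[.127],speed=.04)
print(bot.read_gripper_width(),bot.read_finger_force(),bot.read_ft_force())
bot.move_linear(P+[.172],speed=.08)
print(bot.read_gripper_width(),bot.read_finger_force(),bot.read_ft_force(),bot.read_clock())
cv2.imwrite("pics/s2.png",bot.camera("side")[100:400,150:550,::-1])
E
```

```text
hit False [0.47694256 0.09781852 0.11244998]
0.405507537560374 59.603058099746704 [0.06133507 0.24816206 3.5358208 ] [0.4768233  0.09792022 0.11237762]
0.4094712421198396 62.42346525192261 [ 0.37832359  0.11861213 -1.89462978]
0.40271690373534147 62.436443567276 [-1.0810788   0.04856943 -1.58288293] 5.075
```

View pics/s2.png

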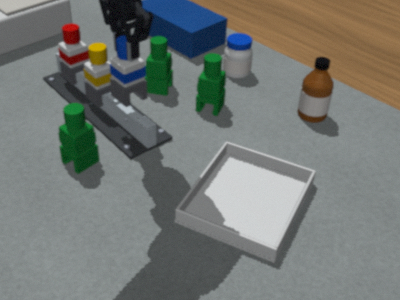

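The side crop shows the blue cartridge raised off its now empty station (125,70), with red and yellow still seated. Next I carry it to the tray.

```bash
python3 - <<'E'
import cv2,numpy as np
from cell import bot
P=[.506,-.183]
bot.move_linear([.4765,.0978,.25],speed=.12)
bot.move_linear(P+[.25],speed=.15)
bot.move_linear(P+[.103],speed=.1)
print("hit",bot.move_linear(P+[.087],speed=.015,until_force=4),bot.read_position(),bot.read_ft_force(),bot.read_clock())
cv2.imwrite("pics/s3.png",bot.camera("side")[100:400,150:550,::-1])
E
```

```text
hit True [ 0.50593378 -0.1829516   0.09341507] [-0.45167087  0.36410489  3.92826387] 10.2583
```

View pics/s3.png

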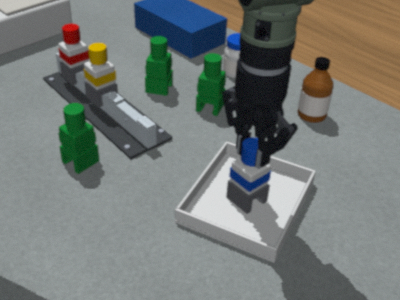

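The cartridge stands upright near the middle of the tray (248,175), and contact came at 0.0934, against 0.093 expected. Now I release and retreat.

```bash
python3 - <<'E'
import cv2
from cell import bot
bot.set_gripper(1.0); bot.wait(.2)
bot.move_linear([.506,-.183,.24],speed=.1); bot.wait(.5)
print(bot.read_ft_force(),bot.read_finger_force(),bot.read_clock())
cv2.imwrite("pics/s4.png",bot.camera("side")[100:400,150:550,::-1])
E
```

```text
[0.12525454 0.66631046 0.41789966] 0.0 13.1833
```

View pics/s4.png

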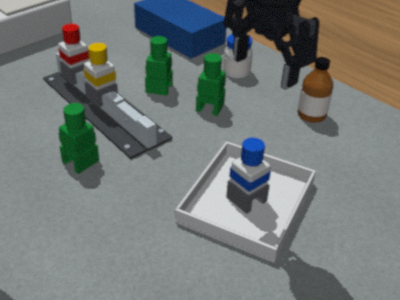

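The blue cartridge stands free and upright in the tray (249,172). Red (70,50) and yellow (98,72) are still on the rail.

```bash
python3 -c "
from cell import bot
print(bot.close_job())"
```

```text
the job is handed in; nothing more can be done
None
```

The blue cartridge is off the rail and standing upright and released in the white tray, the red and yellow ones look unmoved in the last picture, and I handed the job in shortly after 13.2 s; no verdict was returned.

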